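# Hang the stop gate in its side-opening hooks and flip the keeper shut

### The arm

A 7-joint arm with a two-finger parallel gripper is mounted at the origin on the work surface. World frame = base frame: x ahead of the robot, y to its left, z up, the work surface at z = 0. Lengths are in m, angles in rad, forces in N, time in s.
With the tool pointing down it reaches from about 0.425 to 0.925 m from the base axis. Payload 6.8 kg.
Tool frame: the origin (TCP) lies between the finger pads; the fingertips stand 11 mm ahead of it and the grasp point (between the pads) lies 8 mm behind it; x points along the fingers, z is the direction in which the jaws open and shut, and the axes are right-handed (so a half turn about x gives the same grasp; the last joint's range is limited). The gripper opens to 85 mm and grips with 20 to 120 N. Pads are 22 mm wide; open, the fingers measure 114 mm over their backs; the gripper's body (76 mm by 85 mm) begins 54 mm behind the grasp point. The pads swing forward as they close: fully open they stand 13 mm farther back than shut.
Start: joints at [1.118, 0.477, 0.022, 1.555, -0.011, 1.109, -0.083], TCP at [0.228, -0.635, 0.242] pointing down, gripper open.
Joint ranges: [-2.96, 2.96], [-0.34, 2.1], [-1.41, 1.46], [0.24, 2.44], [-1.37, 4.51], [0.17, 1.92], [-2.96, 2.96]. Speed limits (rad/s): [2.39, 2.39, 3.14, 3.14, 3.14, 3.14, 3.14].

### API

Orientations are given as a 3x3 rotation matrix whose columns are the frame's x, y, z axes.
In Python, from rig import monitor, eyes, robot gives the robot as it stands.
- The arm moves only by the tool play_rows, never from a script. Its argument "deltas" is a list of rows, each an object with "hand": the opening, from -1 (shut) to 1 (fully open); "translation": the shift along the tool's x, y, z in cm, a list of three; "rot": the turn, a rotation vector about the tool's x, y, z in degrees, a list of three. A call has 1 to 10 rows; each row is the pose to reach, as a shift and turn from the pose measured when the call began, along the tool's axes at that moment; what a row does not reach only later rows make up. A row lasts 1/10 s, in which the tool goes at most 50 mm and 8.59 degrees, less where a joint would pass 70% of its speed; a pose out of reach is approached as far as the arm can. A call with a gripper value outside its range is refused whole. The fingers move at their own pace and stop on an object; "force" is the grip in N (left out, the last holds). Time passes only in rows, so rows that repeat a pose let the fingers close. It gives the time, the measured TCP pose, the force and the opening at its end, in the units of the state.
- monitor.get_state(): the state, without advancing time (a new reading comes with each control period).
- eyes.snapshot(name): name is "side" or "top" or "wrist"; returns a dict with "image" (420x560x3 uint8, red, green, blue), "fx", "fy", "cx", "cy" (pixels), "cam_to_world" (4x4, takes a point from camera to world coordinates); the wrist camera has in their place "T_tool_cam" (4x4, takes a point from camera to tool coordinates, whose origin is the TCP and whose axes are the tool frame's). Camera axes: x right, y down, z forward; pixel columns grow to the right and rows downward; lengths in m; the calibration is good to about 2 mm. The wrist camera is an equidistant fisheye: a pixel r from the principal point sees the ray r / f radians off the axis. A picture is of the moment at which its call begins: read the wrist's pose just before it. There is no depth.
- robot.close_job(): hands the job in, once; it reports no verdict.
The state is a dict: "t": time; "joint_pos": joint angles; "joint_velocities": joint speeds; "effort": joint torques, N m; "tool_pos": TCP position; "orientation": TCP orientation; "wrist_force": force on the tool from outside, world axes, zero at the start; "torque": the same for the moment, N m; "opening": opening from 0.0 (shut) to 1.0 (fully open).
Only numpy, scipy, OpenCV 4.12 (cv2) and the standard library are available. Lean on these libraries where they do the work, as an engineer would, in place of code of your own. Each camera call takes 0.05 s, during which the arm holds its last target.

### The job

Hang the loose stop gate (the upright plate with the long crossbar) on the gate stand: bring its crossbar in sideways through the open mouths of both hooks, let it down to the bottom of both throats and let go, so that the gate hangs upright and still. Then push the keeper lever over so that it falls fully down across the mouth. Leave the other things on the bench where they are.

Things in the scene. Friction and masses are not known exactly. Their poses are not given: they have to be found in the camera images.
- gate: Loose stop gate, 0.34 to 0.67 kg, standing upright on the bench, symmetric under a half turn about z. Origin: centre of its underside, z up, x along the crossbar. Dark steel foot 70 (x) x 40 (y) x 14 mm, above it an aluminium plate 70 x 6 mm, a round steel crossbar along x (diameter 10, length 160) with its axis at z = 90, and a tongue on top. Bottom-heavy: hangs upright from its bar.
- tongue (a point): Top of the gate's grip tongue, gate z = 145 mm. The tongue is 40 (gate x) x 10 (gate y) mm and stands up 50 mm clear above the crossbar: grasp it from above by its 10 mm thickness, fingers closing along gate y.
- bar_a (a point): Point on the crossbar's axis, 50 mm from the gate's middle towards its +x, where it rests in one hook
- bar_b (a point): Point on the crossbar's axis, 50 mm from the gate's middle towards its -x, where it rests in the other hook
- stand: Fixed gate stand. Origin: centre of the underside of its base plate (200 x 90 x 10 mm) on the bench, z up. Two aluminium posts 30 x 30 mm up to z = 110 at x = -69 and +69; on the inner face of each a dark steel hook plate at x = -50 and +50, 8 mm thick, up to z = 200. The gate's 70 mm wide plate goes between the hooks (92 mm free), its bar parallel to stand x, over the posts.
- throat (a point): Midway between the hooks, where the crossbar's axis lies when fully seated (stand x 0, y 0, z 137 mm; axes as the stand's). In each hook the throat is 20 mm wide (stand y -10 to +10) between the spine (y -24 to -10) and the lip (y +10 to +22, top at z = 154); its V-shaped floor centres the bar.
- mouth (a point): Midway between the hooks at their mouths (stand x 0, y +22, z 171 mm; axes as the stand's). The mouths open to stand +y, between the lip's top at z = 154 and the underside of the hook's roof at z = 188 (roof: y -24 to +22, z 188 to 200): bring the bar in along -y, then lower it behind the lip.
- keeper (a joint): Keeper lever (0.06 kg, 62 mm long, 14 wide) at stand x 62 to 70, outside the +x hook, turning about an axis along x at stand y +16, z 194 mm. 0 rad: open, leaning 0.45 rad from upright towards stand -y, on its stop. Grows as it tips to +y: upright at 0.45, beyond that it falls by itself, lightly damped, within some 3 s to its stop at 3.5 rad, hanging down across the mouth.
- keeper_knob (a point): Middle of the keeper's round black knob, a pin 14 mm thick sticking out along stand +x (stand x 70 to 105 mm), 58 mm from the lever's axis. Open, it is at stand x 87, y -9, z 246 mm: push it towards stand +y from its -y side, at least to past y = +16.
- end_plate: Bystander: loose end plate, a similar foot 70 x 40 x 14 mm with a plain 60 x 6 mm plate, only 72 mm high, without crossbar. Origin under its foot. It and the gate may have swapped places.
- air_cylinder: Bystander: lying air cylinder about 115 x 36 x 36 mm with a 50 mm rod along its +x; origin under the middle of its body
- spanner: Bystander: open-ended spanner 170 mm long lying flat along its x; origin at the middle of its underside

How it is judged:
By the outcome, as a careful person would: the job done as asked, in the order asked, and still so for the second after the job is handed in, with the robot touching nothing.
It also fails if it takes over 51 s, if anything falls off the work surface, if the arm or the gripper's body presses on something with over 40 N, if the wrist force passes 120 N, or if a joint passes its speed limit or range.

## Working session

There is one attempt and no reset: what is moved stays moved. The work goes in short steps, Python scripts to look and compute and a tool call to move; the robot and the scene stay as the last step left them, time stands still between calls to the robot, and variables do not carry over. Pictures are saved under pics/ and viewed, and the job is handed in when it is done.

Besides the shell and the picture viewer there is one more tool, called after "Request:" as name(argument=value, ...), one argument or row to a line, values as JSON. play_rows: Moves the arm, as the interface text tells. Its arguments: {"type":"object","properties":{"deltas":{"type":"array"},"force":{"type":"number"}},"required":["deltas"]}

```bash
mkdir -p pics; ls
python3 - <<'E'
from rig import monitor, eyes, robot
import cv2,numpy as np,pickle
s=monitor.get_state();print({k:np.round(v,3).tolist() for k,v in s.items()})
d={}
for n in ["side","top","wrist"]:
    r=eyes.snapshot(n);d[n]=r
    cv2.imwrite(f"pics/{n}0.png",r["image"][:,:,::-1])
    print(n,{k:np.round(v,4).tolist() for k,v in r.items() if k!="image"})
d["state"]=s
pickle.dump(d,open("s0.pkl","wb"))
E
```

```text
pics
{'t': 0.0, 'joint_pos': [1.118, 0.478, 0.022, 1.556, -0.012, 1.109, -0.083], 'joint_velocities': [0.001, -0.0, -0.002, 0.001, -0.0, -0.001, 0.001], 'effort': [-0.001, -59.647, 1.608, -28.12, 0.012, 0.01, -0.0], 'tool_pos': [0.228, -0.635, 0.241], 'orientation': [[-0.001, 0.941, 0.338], [0.002, 0.338, -0.941], [-1.0, -0.0, -0.002]], 'wrist_force': [0.843, -0.365, 0.793], 'torque': [-0.036, 0.006, 0.028], 'opening': 0.999}
side {'fx': 392.4445, 'fy': 392.4445, 'cx': 285.0539, 'cy': 217.4205, 'cam_to_world': [[-0.8667, -0.3766, 0.3271, 0.2883], [-0.4988, 0.6602, -0.5616, 0.5487], [-0.0045, -0.6499, -0.76, 0.864], [0.0, 0.0, 0.0, 1.0]]}
top {'fx': 422.7848, 'fy': 422.7848, 'cx': 284.3632, 'cy': 211.9707, 'cam_to_world': [[0.0006, -0.9912, 0.1321, 0.4603], [-0.9997, 0.0025, 0.0234, 0.0348], [-0.0235, -0.1321, -0.991, 1.0054], [0.0, 0.0, 0.0, 1.0]]}
wrist {'fx': 325.1923, 'fy': 325.1923, 'cx': 280.0192, 'cy': 206.9957, 'T_tool_cam': [[-0.0004, -0.2884, 0.9575, -0.1312], [0.0, -0.9575, -0.2884, 0.0732], [1.0, -0.0001, 0.0004, 0.0008], [0.0, 0.0, 0.0, 1.0]]}
```

View pics/side0.png

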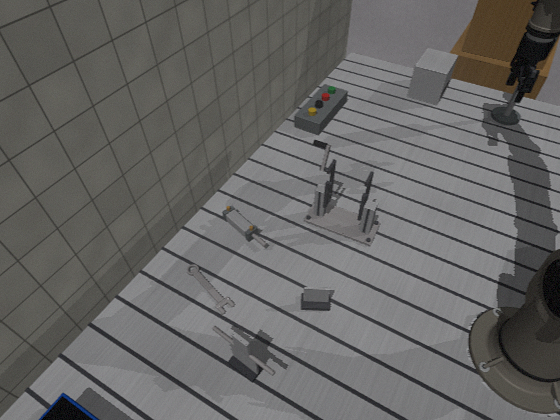

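View pics/top0.png

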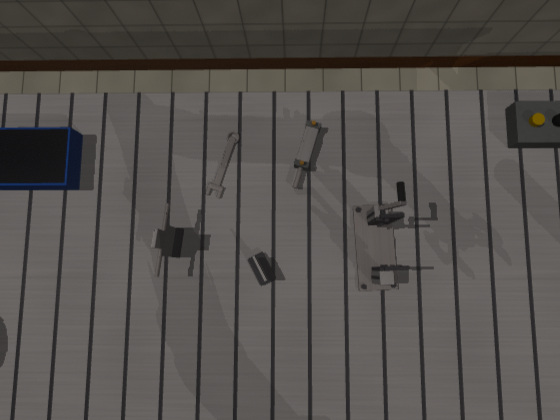

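Gate is at about (165,240) in the top view with its crossbar near-vertical in the image. The stand is at (376,247), with the keeper's black knob at (401,191). Next I'll zoom in.

Run:
```python
import cv2,pickle,numpy as np
d=pickle.load(open("s0.pkl","rb"))
def crop(n,x,y,w,h,k,o):
    i=d[n]["image"][y:y+h,x:x+w,::-1]
    i=cv2.resize(i,None,fx=k,fy=k,interpolation=cv2.INTER_CUBIC)
    i=np.clip(i*1.6,0,255).astype(np.uint8);cv2.imwrite(o,i)
crop("top",130,190,100,100,6,"pics/t_gate.png")
crop("top",330,170,110,130,4.5,"pics/t_stand.png")
crop("side",200,300,110,90,6,"pics/s_gate.png")
crop("side",290,130,110,120,5,"pics/s_stand.png")
```

```text
(no output)
```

View pics/t_gate.png

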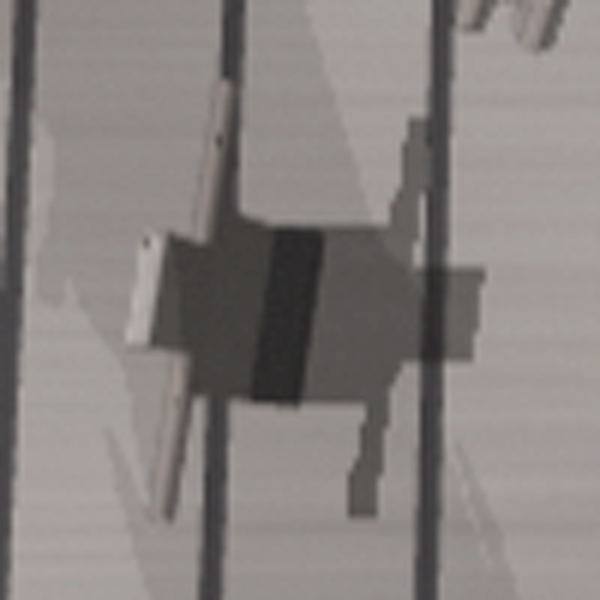

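View pics/t_stand.png

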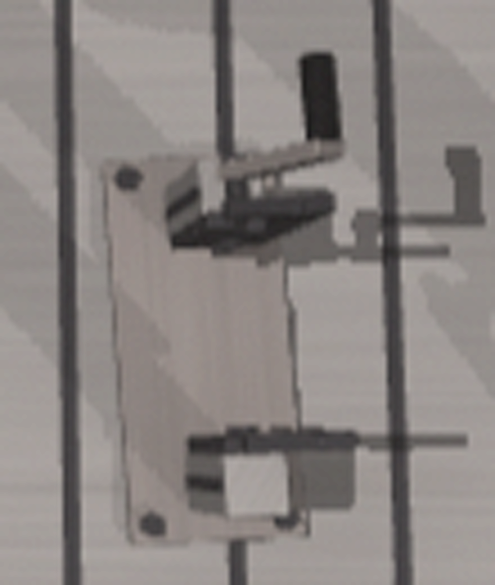

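View pics/s_gate.png

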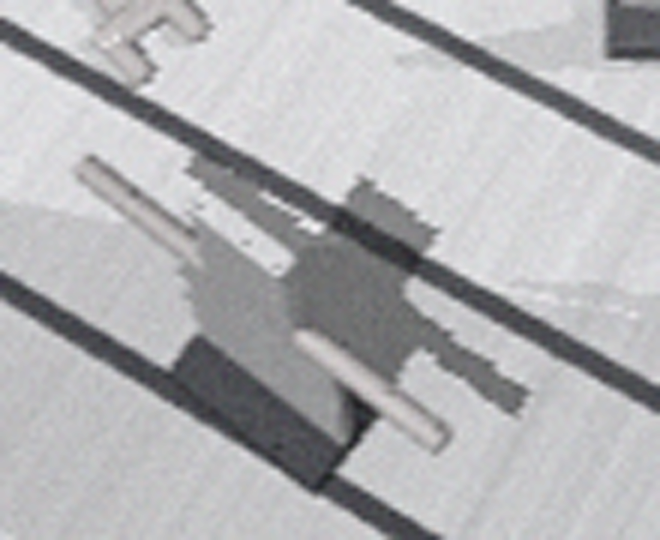

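View pics/s_stand.png

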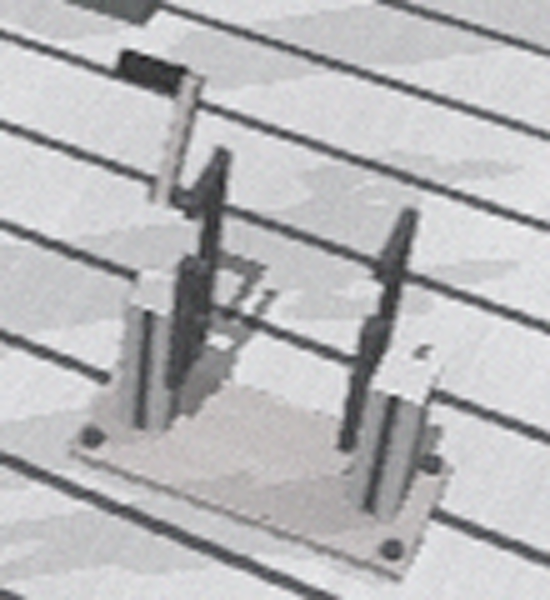

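```bash
cat > h.py <<'E'
import numpy as np,pickle,cv2
d=pickle.load(open("s0.pkl","rb"))
def ray(n,p,d=d):
    c=d[n];T=c["cam_to_world"]
    v=np.array([(p[0]-c["cx"])/c["fx"],(p[1]-c["cy"])/c["fy"],1]);v=T[:3,:3]@v
    return T[:3,3],v/np.linalg.norm(v)
def onz(n,p,z):
    o,v=ray(n,p);return o+v*(z-o[2])/v[2]
def tri(p1,p2):
    a,u=ray("top",p1);b,v=ray("side",p2)
    A=np.array([u,-v]).T;s=np.linalg.lstsq(A,b-a,rcond=None)[0]
    p,q=a+s[0]*u,b+s[1]*v
    return (p+q)/2,np.linalg.norm(p-q)
def proj(n,P):
    c=d[n];T=c["cam_to_world"];q=T[:3,:3].T@(np.array(P)-T[:3,3])
    return np.array([c["fx"]*q[0]/q[2]+c["cx"],c["fy"]*q[1]/q[2]+c["cy"]])
tg=lambda x,y:(130+x/6-.4,190+y/6-.4)
ts=lambda x,y:(330+x/4.5-.4,170+y/4.5-.4)
sg=lambda x,y:(200+x/6-.4,300+y/6-.4)
ss=lambda x,y:(290+x/5-.4,130+y/5-.4)
E
python3 - <<'E'
from h import *
np.set_printoptions(precision=4,suppress=True)
print("bar top",onz("top",tg(225,80),.09),onz("top",tg(161,520),.09))
print("bar side",onz("side",sg(84,165),.09),onz("side",sg(438,440),.09))
print("tri",tri(tg(225,80),sg(438,440)),tri(tg(161,520),sg(84,165)))
print("tongue top",[onz("top",tg(*p),.145) for p in [(147,230),(167,236),(128,342),(148,346)]])
print("base top view",*[onz("top",ts(*p),.01) for p in [(105,160),(130,542),(308,535)]])
print("base side",*[onz("side",ss(*p),.01) for p in [(72,452),(400,578),(452,462)]])
print("knob ends tri",tri(ts(318,54),ss(120,65)),tri(ts(325,140),ss(190,78)))
# check: which bar end is which in side
print(proj("side",onz("top",tg(225,80),.09)),sg(84,165),sg(438,440))
E
```

```text
bar top [0.6031 0.3151 0.09  ] [0.4431 0.3322 0.09  ]
bar side [0.6007 0.3132 0.09  ] [0.4446 0.3325 0.09  ]
tri (array([0.5332, 0.3205, 0.0394]), np.float64(0.15415031533391613)) (array([0.494 , 0.3244, 0.2243]), np.float64(0.1186154040023782))
tongue top [array([0.5425, 0.3232, 0.145 ]), array([0.5404, 0.3162, 0.145 ]), array([0.5042, 0.3282, 0.145 ]), array([0.5028, 0.3212, 0.145 ])]
base top view [ 0.6089 -0.1044  0.01  ] [ 0.4106 -0.1131  0.01  ] [ 0.4143 -0.204   0.01  ]
base side [ 0.6043 -0.1007  0.01  ] [ 0.4087 -0.1099  0.01  ] [ 0.4139 -0.2008  0.01  ]
knob ends tri (array([ 0.6173, -0.1594,  0.2413]), np.float64(0.0006804529394557686)) (array([ 0.5801, -0.1594,  0.2482]), np.float64(0.002230795623299545))
[212.1449 327.3216] (213.6, 327.1) (272.6, 372.93333333333334)
```

```bash
cat > go.py <<'E'
import numpy as np,sys
from scipy.spatial.transform import Rotation as R
from rig import monitor
np.set_printoptions(precision=3,suppress=True)
GATE=np.array([.5227,.3230]);GY=np.radians(-6.5)
ST=np.array([.511,-.1525]);SY=np.radians(2.6)
def stand(x,y,z):
    c,s=np.cos(SY),np.sin(SY);return np.array([ST[0]+c*x-s*y,ST[1]+s*x+c*y,z])
def orient(yaw): # tool x down, tool z = -y of frame with that yaw
    c,s=np.cos(yaw),np.sin(yaw)
    x=np.array([0,0,-1.]);z=np.array([s,-c,0]);return np.array([x,np.cross(z,x),z]).T
def delta(P,yaw,verbose=True):
    st=monitor.get_state();o=np.array(st["orientation"]);p=np.array(st["tool_pos"])
    t=o.T@(np.array(P)-p)*100;r=R.from_matrix(o.T@orient(yaw)).as_rotvec(degrees=True)
    print("transl",t,"rot",r);return t,r
def info():
    st=monitor.get_state()
    print("t",st["t"],"pos",np.array(st["tool_pos"]),"F",np.array(st["wrist_force"]),"q",np.array(st["joint_pos"]),"open",st["opening"])
E
python3 - <<'E'
from go import *
info()
delta([.228,-.635,.40],GY)
delta([.62,-.15,.40],GY)
delta([.5227,.323,.25],GY)
E
```

```text
t 0.15 pos [ 0.228 -0.635  0.242] F [ 0.027 -0.099 -0.279] q [ 1.118  0.478  0.022  1.556 -0.011  1.109 -0.083] open 0.9991345531578202
transl [-15.846  -0.008  -0.01 ] rot [26.259 -0.079  0.025]
transl [-15.805  53.28  -32.402] rot [26.259 -0.079  0.025]
transl [ -0.738  60.116 -80.185] rot [26.259 -0.079  0.025]
```

Request:
play_rows(
  deltas=[
    {"hand": 1, "translation": [-10, 2, -1], "rot": [8, 0, 0]},
    {"hand": 1, "translation": [-15.8, 5, -3], "rot": [16, 0, 0]},
    {"hand": 1, "translation": [-15.8, 53, -32], "rot": [26.3, 0, 0]},
    {"hand": 1, "translation": [-15.8, 53, -32], "rot": [26.3, 0, 0]},
    {"hand": 1, "translation": [-15.8, 53, -32], "rot": [26.3, 0, 0]},
    {"hand": 1, "translation": [-15.8, 53, -32], "rot": [26.3, 0, 0]},
    {"hand": 1, "translation": [-15.8, 53, -32], "rot": [26.3, 0, 0]},
    {"hand": 1, "translation": [-15.8, 53, -32], "rot": [26.3, 0, 0]},
    {"hand": 1, "translation": [-15.8, 53, -32], "rot": [26.3, 0, 0]},
    {"hand": 1, "translation": [-15.8, 53, -32], "rot": [26.3, 0, 0]},
  ],
)

```text
t: 1.15
tool_pos: [0.4994, -0.3009, 0.3797]
orientation: [[-0.001, 0.993, -0.114], [0.001, -0.114, -0.993], [-1.0, -0.001, -0.001]]
wrist_force: [0.3, -0.4, 0.7]
opening: 1.001
```

Run:
```python
from go import *
info()
delta([.60,-.13,.40],GY)
delta([.5227,.323,.25],GY)
```

```text
t 1.15 pos [ 0.499 -0.301  0.38 ] F [ 0.32  -0.403  0.688] q [ 0.506  0.232 -0.086  1.592  0.019  1.319 -1.268] open 1.0006617800683726
transl [ -2.018   8.041 -18.133] rot [-0.055 -0.065  0.047]
transl [ 13.043  -4.798 -62.237] rot [-0.055 -0.065  0.047]
```

Request:
play_rows(
  deltas=[
    {"hand": 1, "translation": [-1, 2, -40], "rot": [0, 0, 0]},
    {"hand": 1, "translation": [-1, 2, -40], "rot": [0, 0, 0]},
    {"hand": 1, "translation": [-1, 2, -40], "rot": [0, 0, 0]},
    {"hand": 1, "translation": [-1, 2, -40], "rot": [0, 0, 0]},
    {"hand": 1, "translation": [-1, 2, -40], "rot": [0, 0, 0]},
    {"hand": 1, "translation": [-1, 2, -40], "rot": [0, 0, 0]},
    {"hand": 1, "translation": [13, -4.8, -62.2], "rot": [0, 0, 0]},
    {"hand": 1, "translation": [13, -4.8, -62.2], "rot": [0, 0, 0]},
    {"hand": 1, "translation": [13, -4.8, -62.2], "rot": [0, 0, 0]},
    {"hand": 1, "translation": [13, -4.8, -62.2], "rot": [0, 0, 0]},
  ],
)

```text
t: 2.15
tool_pos: [0.5333, 0.1789, 0.3101]
orientation: [[-0.001, 0.993, -0.114], [0.001, -0.114, -0.993], [-1.0, -0.001, -0.001]]
wrist_force: [1.4, 0.9, 0.0]
opening: 1.004
```

Run:
```python
from go import *
info()
delta([.5227,.323,.25],GY)
```

```text
t 2.15 pos [0.533 0.179 0.31 ] F [1.378 0.942 0.018] q [-0.102  0.262 -0.402  1.724  0.109  1.178 -2.219] open 1.0038443441710374
transl [  6.024  -2.696 -14.191] rot [-0.069 -0.059  0.041]
```

Request:
play_rows(
  deltas=[
    {"hand": 1, "translation": [6, -2.7, -14.2], "rot": [0, 0, 0]},
    {"hand": 1, "translation": [6, -2.7, -14.2], "rot": [0, 0, 0]},
    {"hand": 1, "translation": [6, -2.7, -14.2], "rot": [0, 0, 0]},
    {"hand": 1, "translation": [6, -2.7, -14.2], "rot": [0, 0, 0]},
    {"hand": 1, "translation": [6, -2.7, -14.2], "rot": [0, 0, 0]},
    {"hand": 1, "translation": [6, -2.7, -14.2], "rot": [0, 0, 0]},
  ],
)

```text
t: 2.75
tool_pos: [0.5233, 0.3217, 0.2503]
orientation: [[-0.0, 0.993, -0.116], [-0.0, -0.116, -0.993], [-1.0, -0.0, 0.0]]
wrist_force: [0.1, -0.5, -0.3]
opening: 1.001
```

```bash
cat > snap.py <<'E'
import sys,cv2,pickle
from rig import monitor,eyes
from go import *
def snap(names,tag):
    d={}
    d["state"]=monitor.get_state()
    for n in names:
        d[n]=eyes.snapshot(n);i=d[n]["image"][:,:,::-1]
        cv2.imwrite(f"pics/{n}_{tag}.png",np.clip(i*1.4,0,255).astype(np.uint8))
    pickle.dump(d,open(f"{tag}.pkl","wb"))
E
python3 - <<'E'
from snap import *
info();snap(["wrist"],"s1")
E
```

```text
t 2.75 pos [0.523 0.322 0.25 ] F [ 0.148 -0.528 -0.324] q [-0.32   0.407 -0.44   1.674  0.19   1.103 -2.501] open 1.0013235801117149
```

View pics/wrist_s1.png

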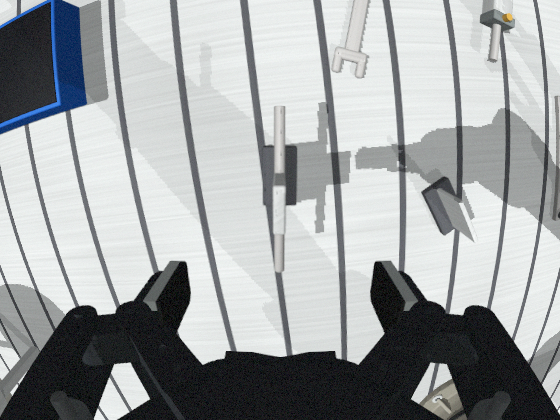

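Wrist view: the crossbar runs from (280,107) to (279,271) and is nearly vertical. The tongue is the bright piece at about (279,187)-(279,233), centred between the fingers. Next I'll compute its position.

```bash
cat >> go.py <<'E'
def wray(d,p):
    c=d["wrist"];T=c["T_tool_cam"];st=d["state"]
    u=np.array([p[0]-c["cx"],p[1]-c["cy"]]);r=np.hypot(*u);th=r/c["fx"]
    v=np.array([*(np.sin(th)*u/max(r,1e-9)),np.cos(th)])
    o=np.array(st["orientation"]);
    return np.array(st["tool_pos"])+o@T[:3,3], o@T[:3,:3]@v
def wz(d,p,z):
    o,v=wray(d,p);return o+v*(z-o[2])/v[2]
E
python3 - <<'E'
from go import *
import pickle,cv2
d=pickle.load(open("s1.pkl","rb"))
i=d["wrist"]["image"][90:290,200:360,::-1];cv2.imwrite("pics/w1c.png",cv2.resize(i,None,fx=3,fy=3,interpolation=cv2.INTER_CUBIC))
for p,z in [((280,107),.09),((279,271),.09),((279.5,183),.145),((279,234),.145)]: print(wz(d,p,z))
E
```

```text
[0.601 0.312 0.09 ]
[0.442 0.331 0.09 ]
[0.544 0.319 0.145]
[0.504 0.324 0.145]
```

View pics/w1c.png

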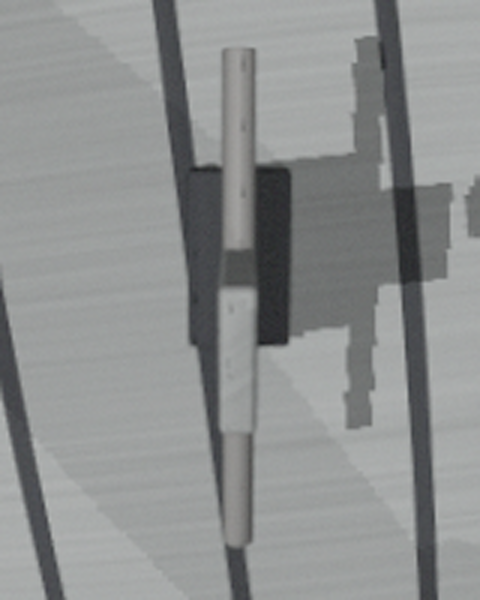

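Request:
play_rows(
  deltas=[
    {"hand": 1, "translation": [5, 0, 0], "rot": [0, 0, 0]},
    {"hand": 1, "translation": [9, 0, 0], "rot": [0, 0, 0]},
    {"hand": 1, "translation": [12, 0, 0], "rot": [0, 0, 0]},
    {"hand": 1, "translation": [13.4, 0, 0], "rot": [0, 0, 0]},
    {"hand": 1, "translation": [13.4, 0, 0], "rot": [0, 0, 0]},
    {"hand": 1, "translation": [13.4, 0, 0], "rot": [0, 0, 0]},
  ],
)

```text
t: 3.4
tool_pos: [0.5251, 0.3211, 0.1184]
orientation: [[0.002, 0.993, -0.118], [0.001, -0.118, -0.993], [-1.0, 0.002, -0.002]]
wrist_force: [1.2, -0.1, 0.6]
opening: 0.999
```

Request:
play_rows(
  deltas=[
    {"hand": -1, "translation": [0, 0, 0], "rot": [0, 0, 0]},
    {"hand": -1, "translation": [0, 0, 0], "rot": [0, 0, 0]},
    {"hand": -1, "translation": [0, 0, 0], "rot": [0, 0, 0]},
    {"hand": -1, "translation": [0, 0, 0], "rot": [0, 0, 0]},
    {"hand": -1, "translation": [0, 0, 0], "rot": [0, 0, 0]},
    {"hand": -1, "translation": [0, 0, 0], "rot": [0, 0, 0]},
    {"hand": -1, "translation": [0, 0, 0], "rot": [0, 0, 0]},
    {"hand": -1, "translation": [0, 0, 0], "rot": [0, 0, 0]},
  ],
  force=70,
)

```text
t: 4.2
tool_pos: [0.5252, 0.3215, 0.1185]
orientation: [[0.003, 0.993, -0.118], [0.002, -0.118, -0.993], [-1.0, 0.003, -0.002]]
wrist_force: [0.8, 0.4, 0.5]
opening: 0.114
```

Run:
```python
from snap import *
info();snap(["wrist"],"s2")
```

```text
t 4.2 pos [0.525 0.321 0.119] F [0.811 0.433 0.498] q [-0.351  0.549 -0.402  1.787  0.274  0.857 -2.57 ] open 0.11423459066014666
```

View pics/wrist_s2.png

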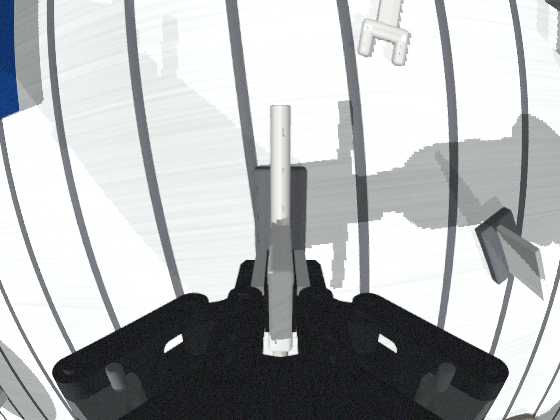

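Run:
```python
from go import *
delta([.525,.3215,.26],GY)
delta(stand(.002,.10,.26),SY)
```

```text
transl [-14.143   0.01   -0.032] rot [-0.283 -0.127 -0.157]
transl [-14.218   2.786  37.303] rot [-9.383 -0.114 -0.167]
```

Request:
play_rows(
  deltas=[
    {"hand": -1, "translation": [-2, 0, 0], "rot": [0, 0, 0]},
    {"hand": -1, "translation": [-5, 0, 0], "rot": [0, 0, 0]},
    {"hand": -1, "translation": [-9, 0, 0], "rot": [0, 0, 0]},
    {"hand": -1, "translation": [-12, 0, 1], "rot": [0, 0, 0]},
    {"hand": -1, "translation": [-14.2, 0.3, 3], "rot": [-1, 0, 0]},
    {"hand": -1, "translation": [-14.2, 0.6, 6.5], "rot": [-2, 0, 0]},
    {"hand": -1, "translation": [-14.2, 1, 10.5], "rot": [-3, 0, 0]},
    {"hand": -1, "translation": [-14.2, 1.3, 14.5], "rot": [-4, 0, 0]},
    {"hand": -1, "translation": [-14.2, 1.6, 18], "rot": [-5, 0, 0]},
    {"hand": -1, "translation": [-14.2, 1.8, 21], "rot": [-6, 0, 0]},
  ],
)

```text
t: 5.25
tool_pos: [0.5163, 0.1073, 0.2585]
orientation: [[-0.001, 1.0, -0.015], [-0.0, -0.015, -1.0], [-1.0, -0.001, 0.0]]
wrist_force: [1.5, 0.1, -6.0]
opening: 0.107
```

Run:
```python
from go import *
info();delta(stand(.002,.10,.26),SY)
```

```text
t 5.25 pos [0.516 0.107 0.259] F [ 1.463  0.124 -6.038] q [ 0.023  0.248 -0.407  1.865  0.112  1.052 -2.014] open 0.10669993712683083
transl [-0.144 -0.549 15.993] rot [-3.445  0.007  0.049]
```

Request:
play_rows(
  deltas=[
    {"hand": -1, "translation": [-0.1, -0.2, 3.5], "rot": [-1, 0, 0]},
    {"hand": -1, "translation": [-0.1, -0.4, 7], "rot": [-2, 0, 0]},
    {"hand": -1, "translation": [-0.1, -0.5, 10.5], "rot": [-3, 0, 0]},
    {"hand": -1, "translation": [-0.1, -0.5, 13.5], "rot": [-3.4, 0, 0]},
    {"hand": -1, "translation": [-0.1, -0.5, 15.5], "rot": [-3.4, 0, 0]},
    {"hand": -1, "translation": [-0.1, -0.5, 16], "rot": [-3.4, 0, 0]},
    {"hand": -1, "translation": [-0.1, -0.5, 16], "rot": [-3.4, 0, 0]},
  ],
)

```text
t: 5.95
tool_pos: [0.5078, -0.0533, 0.2585]
orientation: [[-0.004, 0.999, 0.043], [-0.0, 0.043, -0.999], [-1.0, -0.004, -0.0]]
wrist_force: [-0.2, 0.3, -5.5]
opening: 0.11
```

Run:
```python
from snap import *
info();snap(["wrist","side","top"],"s3")
delta(stand(.002,.10,.1995),SY)
```

```text
t 5.95 pos [ 0.508 -0.053  0.258] F [-0.177  0.305 -5.519] q [ 0.263  0.212 -0.322  1.904  0.077  1.041 -1.62 ] open 0.11037931209355666
transl [ 5.971 -0.02   0.16 ] rot [ 0.079 -0.043  0.095]
```

View pics/wrist_s3.png

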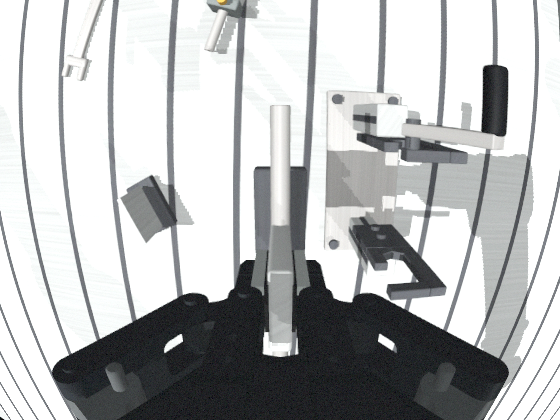

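View pics/side_s3.png

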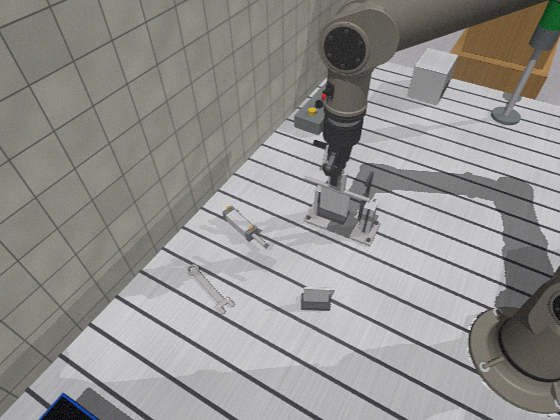

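View pics/top_s3.png

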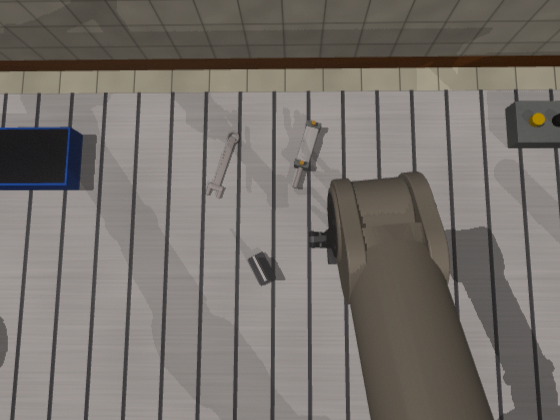

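Wrist view: the stand's base edge runs (327,93)-(325,250), and the -x hook's roof tip is near (388,291). The crossbar is vertical at column 280. Next I'll check the stand pose from this view.

Run:
```python
from go import *
import pickle,cv2
d=pickle.load(open("s3.pkl","rb"))
i=d["wrist"]["image"][50:310,310:520,::-1];cv2.imwrite("pics/w3c.png",cv2.resize(i,None,fx=2.3*1.25,fy=2.3,interpolation=cv2.INTER_CUBIC)[:, :]) 
def inst(P):
    c,s=np.cos(SY),np.sin(SY);q=P[:2]-ST;return np.array([c*q[0]+s*q[1],-s*q[0]+c*q[1]])*1000
for n,p,z in [("base +x+y",(327,92),.01),("base -x+y",(325,250),.01),("roof tip",(388,291),.2),("roof back",(446,293),.2),("lip?",(350,222),.154),("knob far",(496,66),.246),("bar end",(280,105),.23)]: print(n,inst(wz(d,p,z)))
```

```text
base +x+y [97.906 43.909]
base -x+y [-98.467  40.636]
roof tip [-44.735  22.094]
roof back [-50.658 -26.844]
lip? [-8.895 43.698]
knob far [105.654 -10.991]
bar end [78.075 98.079]
```

View pics/w3c.png

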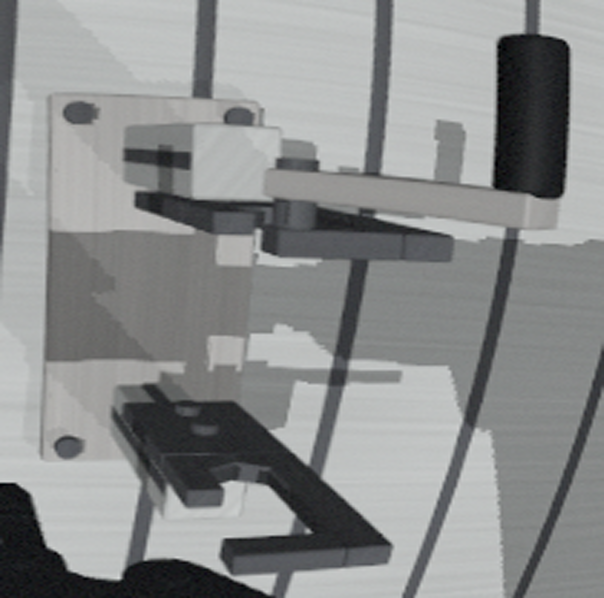

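```bash
sed -i 's/ST=np.array.*/ST=np.array([.511,-.1533]);SY=np.radians(2.8)/' go.py
python3 - <<'E'
from go import *
delta(stand(.002,.08,.1995),SY)
delta(stand(.002,.0,.1995),SY)
E
```

```text
transl [ 5.969 -0.054  2.239] rot [-0.121 -0.043  0.095]
transl [ 5.963 -0.037 10.239] rot [-0.121 -0.043  0.095]
```

Request:
play_rows(
  deltas=[
    {"hand": -1, "translation": [3, 0, 0.5], "rot": [0, 0, 0]},
    {"hand": -1, "translation": [5, 0, 1.5], "rot": [0, 0, 0]},
    {"hand": -1, "translation": [6, 0, 2.2], "rot": [0, 0, 0]},
    {"hand": -1, "translation": [6, 0, 2.7], "rot": [0, 0, 0]},
    {"hand": -1, "translation": [6, 0, 3.2], "rot": [0, 0, 0]},
    {"hand": -1, "translation": [6, 0, 4.2], "rot": [0, 0, 0]},
    {"hand": -1, "translation": [6, 0, 5.2], "rot": [0, 0, 0]},
    {"hand": -1, "translation": [6, 0, 6.2], "rot": [0, 0, 0]},
    {"hand": -1, "translation": [6, 0, 6.2], "rot": [0, 0, 0]},
  ],
)

```text
t: 7.0
tool_pos: [0.5115, -0.1153, 0.1994]
orientation: [[-0.001, 0.999, 0.044], [-0.0, 0.044, -0.999], [-1.0, -0.001, 0.0]]
wrist_force: [-0.6, -0.6, -6.1]
opening: 0.111
```

Run:
```python
from snap import *
info();snap(["wrist","side"],"s4")
delta(stand(.002,.0,.1995),SY)
i=cv2.imread("pics/side_s4.png")[120:250,270:410];cv2.imwrite("pics/side_s4c.png",cv2.resize(i,None,fx=4.5,fy=4.5,interpolation=cv2.INTER_CUBIC))
```

```text
t 7.0 pos [ 0.511 -0.115  0.199] F [-0.584 -0.596 -6.051] q [ 0.339  0.296 -0.283  1.942  0.103  0.918 -1.522] open 0.11132531367288624
transl [-0.031 -0.029  4.013] rot [-0.175 -0.056  0.091]
```

View pics/wrist_s4.png

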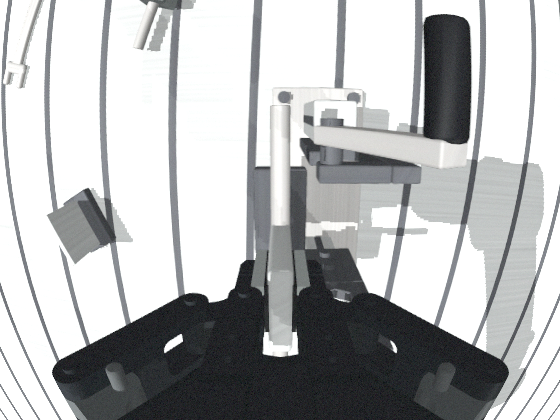

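View pics/side_s4c.png

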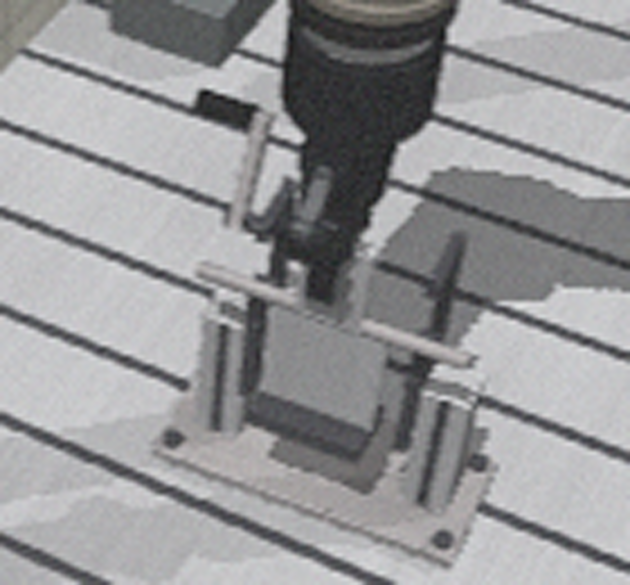

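Side view shows the bar level in front of the mouths and parallel to the stand, with the plate between the hooks. Moving in.

Request:
play_rows(
  deltas=[
    {"hand": -1, "translation": [0, 0, 0.6], "rot": [0, 0, 0]},
    {"hand": -1, "translation": [0, 0, 1.4], "rot": [0, 0, 0]},
    {"hand": -1, "translation": [0, 0, 2.2], "rot": [0, 0, 0]},
    {"hand": -1, "translation": [0, 0, 3.0], "rot": [0, 0, 0]},
    {"hand": -1, "translation": [0, 0, 3.7], "rot": [0, 0, 0]},
    {"hand": -1, "translation": [0, 0, 4.0], "rot": [0, 0, 0]},
    {"hand": -1, "translation": [0, 0, 4.0], "rot": [0, 0, 0]},
  ],
)

```text
t: 7.8
tool_pos: [0.5132, -0.1537, 0.1991]
orientation: [[-0.002, 0.999, 0.045], [0.001, 0.045, -0.999], [-1.0, -0.002, -0.001]]
wrist_force: [-0.5, -0.7, -5.7]
opening: 0.108
```

Run:
```python
from snap import *
info();snap(["wrist","side"],"s5")
delta(stand(.002,.0,.1655),SY)
i=cv2.imread("pics/side_s5.png")[120:250,270:410];cv2.imwrite("pics/side_s5c.png",cv2.resize(i,None,fx=4.5,fy=4.5,interpolation=cv2.INTER_CUBIC))
i=cv2.imread("pics/wrist_s5.png")[70:370,180:480];cv2.imwrite("pics/wrist_s5c.png",cv2.resize(i,None,fx=2,fy=2,interpolation=cv2.INTER_CUBIC))
```

```text
t 7.8 pos [ 0.513 -0.154  0.199] F [-0.487 -0.683 -5.713] q [ 0.393  0.313 -0.264  1.917  0.1    0.926 -1.444] open 0.10820355766046465
transl [ 3.366 -0.025  0.048] rot [-0.165 -0.076  0.092]
```

View pics/wrist_s5c.png

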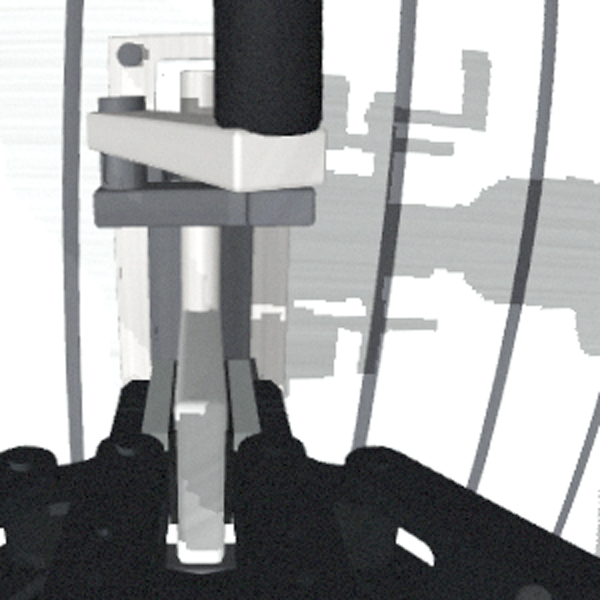

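View pics/side_s5c.png

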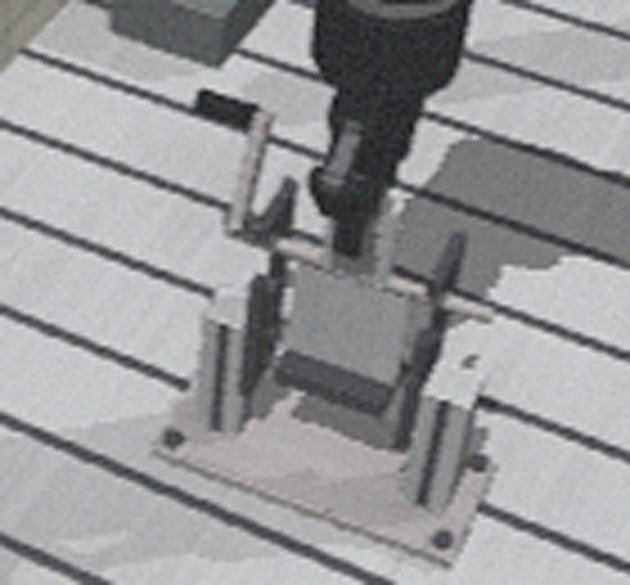

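Run:
```python
from go import *
import pickle
d=pickle.load(open("s5.pkl","rb"))
def inst(P):
    c,s=np.cos(SY),np.sin(SY);q=P[:2]-ST;return np.array([c*q[0]+s*q[1],-s*q[0]+c*q[1]])*1000
w=lambda x,y:(180+x/2,70+y/2)
for n,p,z in [("roof tip",w(95,190),.2),("edge",w(247,190),.2),("back",w(315,190),.2),("base+y",w(120,380),.01),("base-y",w(290,380),.01),("base corner",w(110,36),.01),("bar at hook",w(200,240),.171)]:
    print(n,inst(wz(d,p,z)))
```

```text
roof tip [54.402 19.691]
edge [ 54.157 -11.259]
back [ 54.252 -25.236]
base+y [-81.823  42.927]
base-y [-82.259 -50.494]
base corner [99.766 41.943]
bar at hook [36.57  -1.637]
```

Relative to the roof in the same view, the bar is centred in the throat to within about 1 mm. Lowering.

Request:
play_rows(
  deltas=[
    {"hand": -1, "translation": [0.5, 0, 0], "rot": [0, 0, 0]},
    {"hand": -1, "translation": [1.2, 0, 0], "rot": [0, 0, 0]},
    {"hand": -1, "translation": [1.9, 0, 0], "rot": [0, 0, 0]},
    {"hand": -1, "translation": [2.4, 0, 0], "rot": [0, 0, 0]},
    {"hand": -1, "translation": [2.8, 0, 0], "rot": [0, 0, 0]},
    {"hand": -1, "translation": [3.0, 0, 0], "rot": [0, 0, 0]},
    {"hand": -1, "translation": [3.1, 0, 0], "rot": [0, 0, 0]},
    {"hand": -1, "translation": [3.1, 0, 0], "rot": [0, 0, 0]},
  ],
)

```text
t: 8.7
tool_pos: [0.5133, -0.1527, 0.1682]
orientation: [[-0.002, 0.999, 0.046], [0.001, 0.046, -0.999], [-1.0, -0.002, -0.001]]
wrist_force: [-0.3, 0.2, -5.5]
opening: 0.109
```

Run:
```python
from go import *
info()
delta(stand(.002,.0,.1655),SY)
```

```text
t 8.7 pos [ 0.513 -0.153  0.168] F [-0.323  0.181 -5.526] q [ 0.386  0.352 -0.26   1.946  0.116  0.86  -1.459] open 0.10903913809140288
transl [ 0.269 -0.033  0.045] rot [-0.167 -0.073  0.086]
```

Request:
play_rows(
  deltas=[
    {"hand": -1, "translation": [0.15, 0, 0], "rot": [0, 0, 0]},
    {"hand": -1, "translation": [0.2, 0, 0], "rot": [0, 0, 0]},
    {"hand": -1, "translation": [0.25, 0, 0], "rot": [0, 0, 0]},
    {"hand": -1, "translation": [0.25, 0, 0], "rot": [0, 0, 0]},
  ],
)

```text
t: 9.1
tool_pos: [0.5135, -0.1529, 0.166]
orientation: [[-0.001, 0.999, 0.046], [0.001, 0.046, -0.999], [-1.0, -0.001, -0.001]]
wrist_force: [-0.4, 0.7, -1.8]
opening: 0.109
```

Request:
play_rows(
  deltas=[
    {"hand": -1, "translation": [0.05, 0, 0], "rot": [0, 0, 0]},
    {"hand": -1, "translation": [0.1, 0, 0], "rot": [0, 0, 0]},
    {"hand": -1, "translation": [0.1, 0, 0], "rot": [0, 0, 0]},
  ],
)

```text
t: 9.4
tool_pos: [0.5138, -0.1533, 0.1656]
orientation: [[-0.0, 0.999, 0.046], [0.0, 0.046, -0.999], [-1.0, -0.0, -0.0]]
wrist_force: [-2.5, -1.6, 2.8]
opening: 0.107
```

Request:
play_rows(
  deltas=[
    {"hand": -0.5, "translation": [0, 0, 0], "rot": [0, 0, 0]},
    {"hand": -0.2, "translation": [0, 0, 0], "rot": [0, 0, 0]},
    {"hand": 0, "translation": [0, 0, 0], "rot": [0, 0, 0]},
    {"hand": 0, "translation": [0, 0, 0], "rot": [0, 0, 0]},
    {"hand": 0, "translation": [0, 0, 0], "rot": [0, 0, 0]},
  ],
)

```text
t: 9.9
tool_pos: [0.5139, -0.1532, 0.1656]
orientation: [[-0.0, 0.999, 0.046], [0.0, 0.046, -0.999], [-1.0, -0.0, -0.0]]
wrist_force: [1.2, 1.2, -0.1]
opening: 0.501
```

Run:
```python
from snap import *
info();snap(["wrist","side"],"s6")
i=cv2.imread("pics/side_s6.png")[120:250,270:410];cv2.imwrite("pics/side_s6c.png",cv2.resize(i,None,fx=4.5,fy=4.5,interpolation=cv2.INTER_CUBIC))
```

```text
t 9.9 pos [ 0.514 -0.153  0.166] F [ 1.182  1.165 -0.124] q [ 0.386  0.355 -0.259  1.947  0.118  0.854 -1.461] open 0.5005448943490363
```

View pics/side_s6c.png

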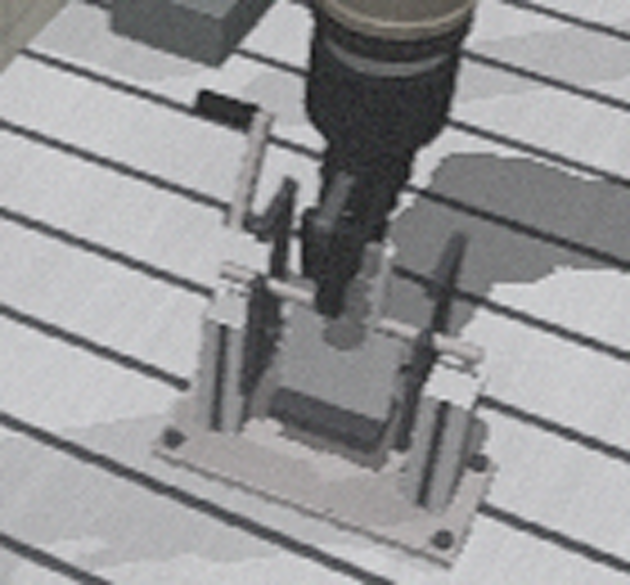

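View pics/wrist_s6.png

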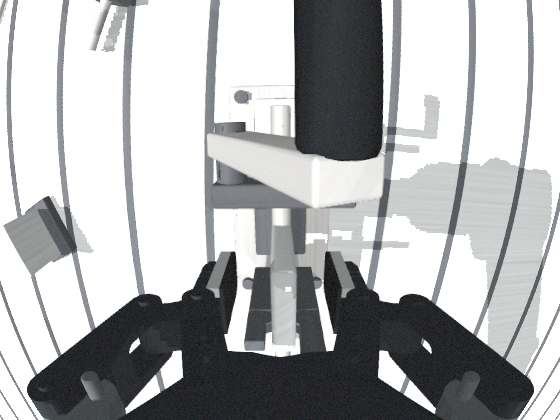

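Gate hangs in both throats and the fingers are clear of the tongue. Lifting away.

Request:
play_rows(
  deltas=[
    {"hand": 0, "translation": [-1.5, 0, 0], "rot": [0, 0, 0]},
    {"hand": 0, "translation": [-4, 0, 0], "rot": [0, 0, 0]},
    {"hand": 0, "translation": [-8, 0, 0], "rot": [0, 0, 0]},
    {"hand": -1, "translation": [-12, 0, 0], "rot": [0, 0, 0]},
    {"hand": -1, "translation": [-16, 0, 0], "rot": [0, 0, 0]},
    {"hand": -1, "translation": [-20, 0, 0], "rot": [0, 0, 0]},
    {"hand": -1, "translation": [-20, 0, 0], "rot": [0, 0, 0]},
    {"hand": -1, "translation": [-20, 0, 0], "rot": [0, 0, 0]},
  ],
)

```text
t: 10.8
tool_pos: [0.5141, -0.1534, 0.3663]
orientation: [[0.002, 0.999, 0.046], [-0.0, 0.046, -0.999], [-1.0, 0.002, 0.0]]
wrist_force: [-0.6, -0.6, -0.2]
opening: -0.001
```

Run:
```python
from snap import *
info();snap(["wrist","side"],"s7")
delta(stand(.090,-.075,.36),SY)
delta(stand(.090,-.075,.246),SY)
i=cv2.imread("pics/side_s7.png")[120:250,270:410];cv2.imwrite("pics/side_s7c.png",cv2.resize(i,None,fx=4.5,fy=4.5,interpolation=cv2.INTER_CUBIC))
```

```text
t 10.8 pos [ 0.514 -0.153  0.366] F [-0.648 -0.582 -0.176] q [ 0.408  0.166 -0.268  1.707  0.046  1.273 -1.396] open -0.0008947620660840803
transl [0.398 8.805 7.47 ] rot [-0.18  -0.051  0.137]
transl [11.798  8.832  7.48 ] rot [-0.18  -0.051  0.137]
```

View pics/side_s7c.png

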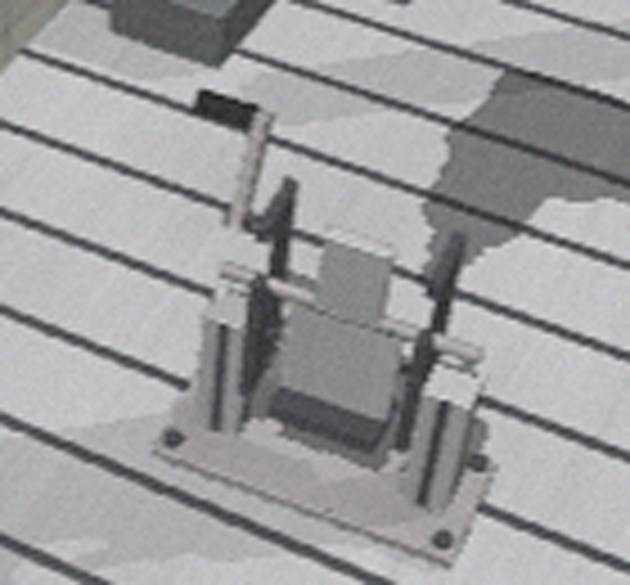

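View pics/wrist_s7.png

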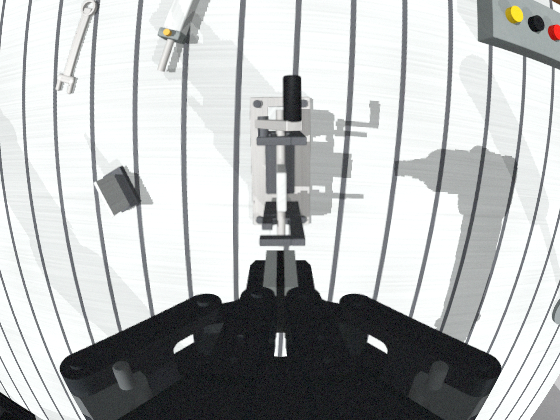

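The gate hangs upright in both hooks, with bar ends over the posts at (232,270) and (478,355) in the crop. Next, the lever.

Request:
play_rows(
  deltas=[
    {"hand": -1, "translation": [0, 4, 4], "rot": [0, 0, 0]},
    {"hand": -1, "translation": [0, 8.8, 7.5], "rot": [0, 0, 0]},
    {"hand": -1, "translation": [0, 8.8, 7.5], "rot": [0, 0, 0]},
    {"hand": -1, "translation": [4, 8.8, 7.5], "rot": [0, 0, 0]},
    {"hand": -1, "translation": [8, 8.8, 7.5], "rot": [0, 0, 0]},
    {"hand": -1, "translation": [11.8, 8.8, 7.5], "rot": [0, 0, 0]},
    {"hand": -1, "translation": [11.8, 8.8, 7.5], "rot": [0, 0, 0]},
    {"hand": -1, "translation": [11.8, 8.8, 7.5], "rot": [0, 0, 0]},
  ],
)

```text
t: 11.7
tool_pos: [0.6037, -0.2239, 0.2452]
orientation: [[-0.005, 0.999, 0.046], [0.002, 0.046, -0.999], [-1.0, -0.005, -0.002]]
wrist_force: [0.6, 0.0, 1.0]
opening: -0.002
```

Run:
```python
from snap import *
info();snap(["wrist","side"],"s8")
delta(stand(.090,-.075,.246),SY)
delta(stand(.090,.012,.246),SY)
i=cv2.imread("pics/side_s8.png")[100:250,250:410];cv2.imwrite("pics/side_s8c.png",cv2.resize(i,None,fx=4,fy=4,interpolation=cv2.INTER_CUBIC))
```

```text
t 11.7 pos [ 0.604 -0.224  0.245] F [0.576 0.003 1.027] q [ 0.424  0.438 -0.227  1.614  0.106  1.107 -1.355] open -0.001944795872275828
transl [ 0.201 -0.078 -0.052] rot [-0.186 -0.    -0.019]
transl [ 0.202 -0.106 -8.752] rot [-0.186 -0.    -0.019]
```

View pics/wrist_s8.png

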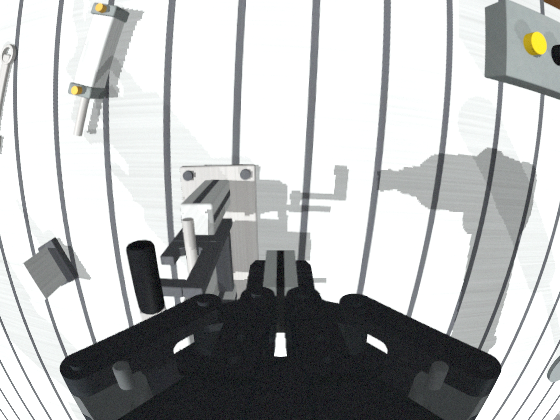

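View pics/side_s8c.png

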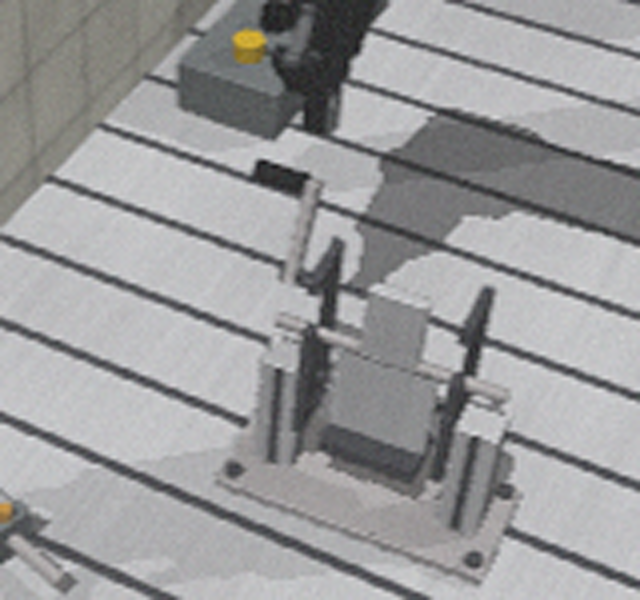

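Request:
play_rows(
  deltas=[
    {"hand": -1, "translation": [0.1, -0.1, -2], "rot": [0, 0, 0]},
    {"hand": -1, "translation": [0.1, -0.1, -3.5], "rot": [0, 0, 0]},
    {"hand": -1, "translation": [0.1, -0.1, -4.5], "rot": [0, 0, 0]},
    {"hand": -1, "translation": [0.1, -0.1, -5.5], "rot": [0, 0, 0]},
    {"hand": -1, "translation": [0.1, -0.1, -6.5], "rot": [0, 0, 0]},
    {"hand": -1, "translation": [0.1, -0.1, -7.5], "rot": [0, 0, 0]},
    {"hand": -1, "translation": [0.1, -0.1, -8.3], "rot": [0, 0, 0]},
    {"hand": -1, "translation": [0.1, -0.1, -8.7], "rot": [0, 0, 0]},
  ],
)

```text
t: 12.6
tool_pos: [0.6003, -0.1361, 0.2469]
orientation: [[-0.0, 0.999, 0.047], [0.001, 0.047, -0.999], [-1.0, 0.0, -0.001]]
wrist_force: [-0.4, 0.3, 0.3]
opening: -0.001
```

Run:
```python
from snap import *
info();snap(["wrist","side"],"s9")
i=cv2.imread("pics/side_s9.png")[100:250,250:410];cv2.imwrite("pics/side_s9c.png",cv2.resize(i,None,fx=4,fy=4,interpolation=cv2.INTER_CUBIC))
```

```text
t 12.6 pos [ 0.6   -0.136  0.247] F [-0.384  0.326  0.257] q [ 0.319  0.39  -0.259  1.685  0.11   1.081 -1.497] open -0.0008002813594536112
```

View pics/wrist_s9.png

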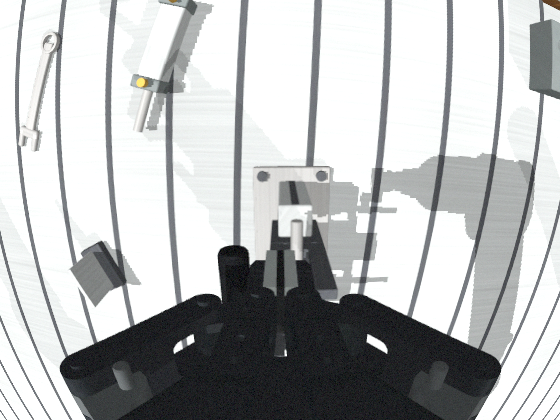

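View pics/side_s9c.png

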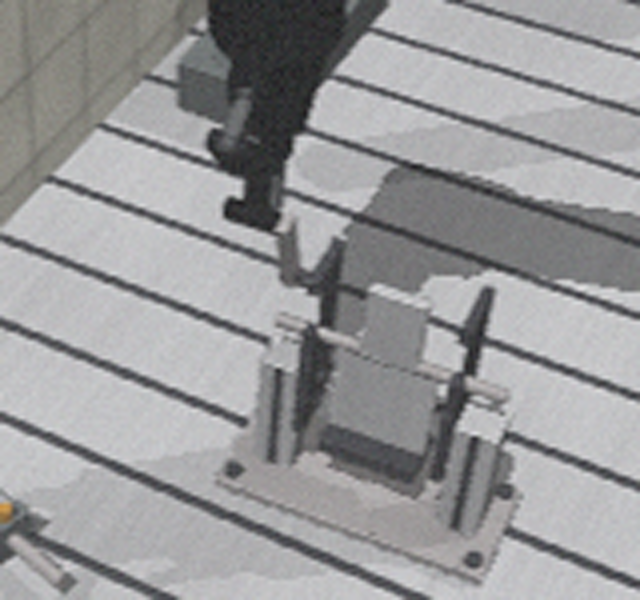

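The lever is past upright and moving on ahead of the fingers. I'll back off and let it fall.

Request:
play_rows(
  deltas=[
    {"hand": -1, "translation": [0, 0, 0], "rot": [0, 0, 0]},
    {"hand": -1, "translation": [0, 0, 1], "rot": [0, 0, 0]},
    {"hand": -1, "translation": [-2, 0, 4], "rot": [0, 0, 0]},
    {"hand": -1, "translation": [-6, 0, 8], "rot": [0, 0, 0]},
    {"hand": -1, "translation": [-12, 0, 10], "rot": [0, 0, 0]},
    {"hand": -1, "translation": [-16, 0, 12], "rot": [0, 0, 0]},
    {"hand": -1, "translation": [-16, 0, 16], "rot": [0, 0, 0]},
    {"hand": -1, "translation": [-16, 0, 18], "rot": [0, 0, 0]},
    {"hand": -1, "translation": [-16, 0, 18], "rot": [0, 0, 0]},
    {"hand": -1, "translation": [-16, 0, 18], "rot": [0, 0, 0]},
  ],
)

```text
t: 13.7
tool_pos: [0.6082, -0.3169, 0.4054]
orientation: [[-0.002, 0.999, 0.045], [0.002, 0.045, -0.999], [-1.0, -0.002, -0.002]]
wrist_force: [0.1, -0.9, -0.5]
opening: -0.001
```

Request:
play_rows(
  deltas=[
    {"hand": -1, "translation": [0, 0, 0], "rot": [0, 0, 0]},
    {"hand": -1, "translation": [0, 0, 0], "rot": [0, 0, 0]},
    {"hand": -1, "translation": [0, 0, 0], "rot": [0, 0, 0]},
    {"hand": -1, "translation": [0, 0, 0], "rot": [0, 0, 0]},
    {"hand": -1, "translation": [0, 0, 0], "rot": [0, 0, 0]},
    {"hand": -1, "translation": [0, 0, 0], "rot": [0, 0, 0]},
    {"hand": -1, "translation": [0, 0, 0], "rot": [0, 0, 0]},
    {"hand": -1, "translation": [0, 0, 0], "rot": [0, 0, 0]},
    {"hand": -1, "translation": [0, 0, 0], "rot": [0, 0, 0]},
    {"hand": -1, "translation": [0, 0, 0], "rot": [0, 0, 0]},
  ],
)

```text
t: 14.7
tool_pos: [0.6082, -0.3169, 0.4054]
orientation: [[-0.002, 0.999, 0.045], [0.002, 0.045, -0.999], [-1.0, -0.002, -0.002]]
wrist_force: [0.2, -0.4, 1.0]
opening: -0.001
```

Request:
play_rows(
  deltas=[
    {"hand": -1, "translation": [0, 0, 0], "rot": [0, 0, 0]},
    {"hand": -1, "translation": [0, 0, 0], "rot": [0, 0, 0]},
    {"hand": -1, "translation": [0, 0, 0], "rot": [0, 0, 0]},
    {"hand": -1, "translation": [0, 0, 0], "rot": [0, 0, 0]},
    {"hand": -1, "translation": [0, 0, 0], "rot": [0, 0, 0]},
    {"hand": -1, "translation": [0, 0, 0], "rot": [0, 0, 0]},
    {"hand": -1, "translation": [0, 0, 0], "rot": [0, 0, 0]},
    {"hand": -1, "translation": [0, 0, 0], "rot": [0, 0, 0]},
    {"hand": -1, "translation": [0, 0, 0], "rot": [0, 0, 0]},
    {"hand": -1, "translation": [0, 0, 0], "rot": [0, 0, 0]},
  ],
)

```text
t: 15.7
tool_pos: [0.6082, -0.3169, 0.4053]
orientation: [[-0.002, 0.999, 0.045], [0.002, 0.045, -0.999], [-1.0, -0.002, -0.002]]
wrist_force: [0.1, 0.3, 0.0]
opening: 0.003
```

Run:
```python
from snap import *
info();snap(["wrist","side","top"],"s10")
i=cv2.imread("pics/side_s10.png")[100:250,250:410];cv2.imwrite("pics/side_s10c.png",cv2.resize(i,None,fx=4,fy=4,interpolation=cv2.INTER_CUBIC))
```

```text
t 15.7 pos [ 0.608 -0.317  0.405] F [0.085 0.279 0.036] q [ 0.513  0.417 -0.186  1.285  0.075  1.449 -1.192] open 0.002547807714571309
```

View pics/side_s10c.png

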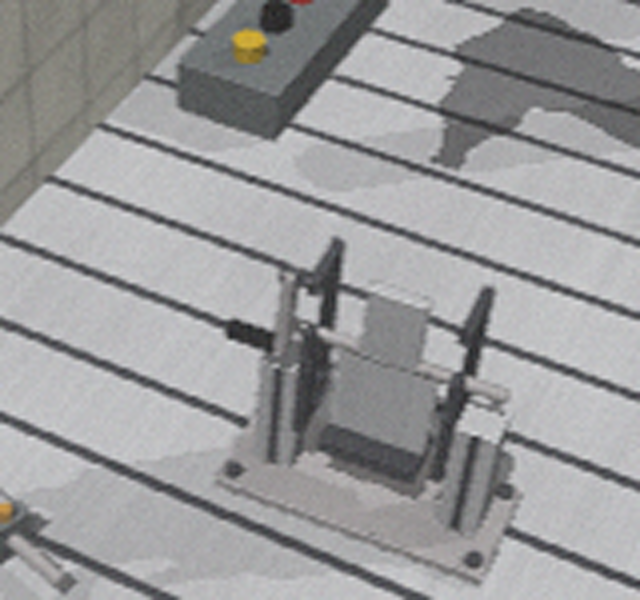

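View pics/wrist_s10.png

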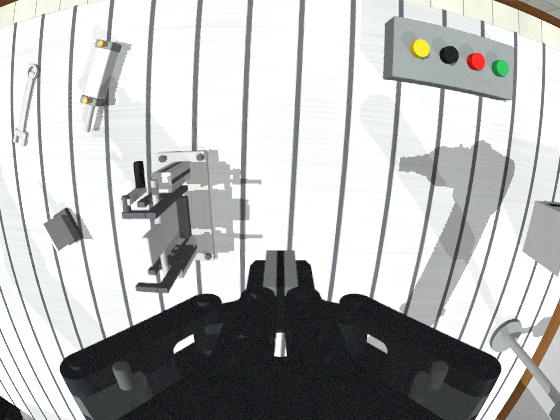

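The lever hangs down across the mouth, with the knob at about (245,332) in the side crop. I'll wait another second, then check that it is still and at its stop.

Request:
play_rows(
  deltas=[
    {"hand": -1, "translation": [0, 0, 0], "rot": [0, 0, 0]},
    {"hand": -1, "translation": [0, 0, 0], "rot": [0, 0, 0]},
    {"hand": -1, "translation": [0, 0, 0], "rot": [0, 0, 0]},
    {"hand": -1, "translation": [0, 0, 0], "rot": [0, 0, 0]},
    {"hand": -1, "translation": [0, 0, 0], "rot": [0, 0, 0]},
    {"hand": -1, "translation": [0, 0, 0], "rot": [0, 0, 0]},
    {"hand": -1, "translation": [0, 0, 0], "rot": [0, 0, 0]},
    {"hand": -1, "translation": [0, 0, 0], "rot": [0, 0, 0]},
    {"hand": -1, "translation": [0, 0, 0], "rot": [0, 0, 0]},
    {"hand": -1, "translation": [0, 0, 0], "rot": [0, 0, 0]},
  ],
)

```text
t: 16.85
tool_pos: [0.6082, -0.3169, 0.4053]
orientation: [[-0.002, 0.999, 0.045], [0.002, 0.045, -0.999], [-1.0, -0.002, -0.002]]
wrist_force: [-0.3, -0.1, -0.6]
opening: -0.003
```

Run:
```python
from snap import *
from h import proj
snap(["side","top"],"s11")
a=pickle.load(open("s10.pkl","rb"));b=pickle.load(open("s11.pkl","rb"))
for n in ["side","top"]:
    x=cv2.GaussianBlur(a[n]["image"],(5,5),0).astype(int)-cv2.GaussianBlur(b[n]["image"],(5,5),0);print(n,"max diff",abs(x).max())
print("pred knob ends side",proj("side",stand(.105,.021,.136)),proj("side",stand(.070,.021,.136)))
print("pred bar ends side",proj("side",stand(.08,0,.137)),proj("side",stand(-.08,0,.137)))
print("pred tongue top, foot side",proj("side",stand(0,0,.192)),proj("side",stand(0,0,.047)))
i=cv2.imread("pics/side_s11.png")[140:230,285:385];cv2.imwrite("pics/side_s11c.png",cv2.resize(i,None,fx=6,fy=6,interpolation=cv2.INTER_CUBIC))
i=cv2.imread("pics/top_s11.png")[170:300,330:440];cv2.imwrite("pics/top_s11c.png",cv2.resize(i,None,fx=4.5,fy=4.5,interpolation=cv2.INTER_CUBIC))
```

```text
side max diff 7
top max diff 3
pred knob ends side [306.717 181.187] [318.816 185.407]
pred bar ends side [318.603 178.957] [376.345 198.792]
pred tongue top, foot side [349.336 173.066] [343.061 211.549]
```

View pics/side_s11c.png

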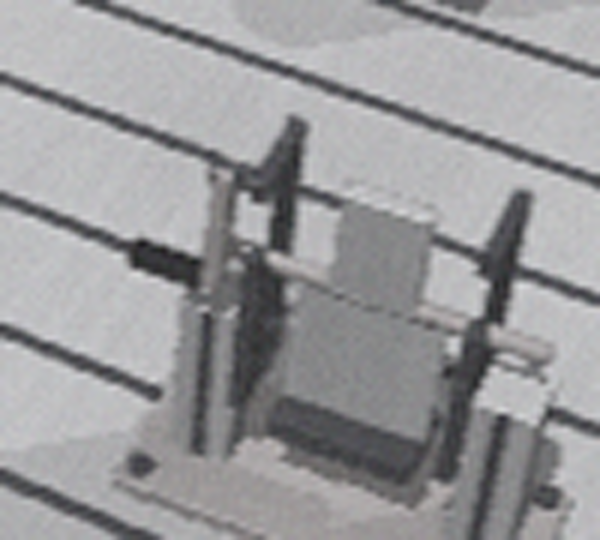

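View pics/top_s11c.png

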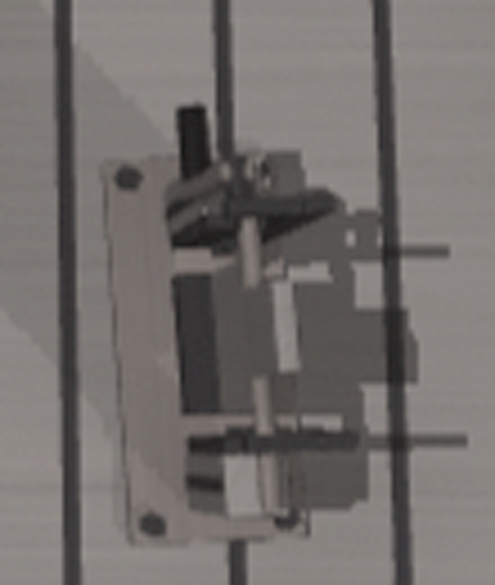

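View pics/top_s11.png

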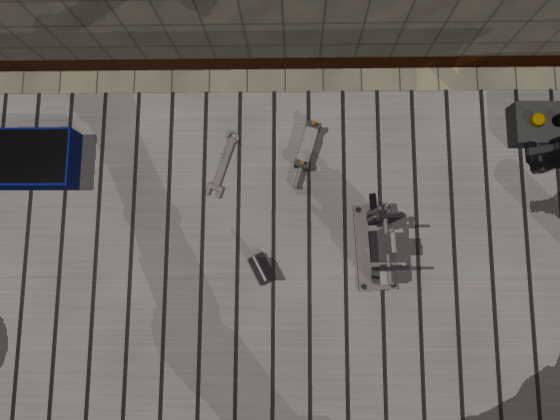

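The knob end, bar end and tongue top all lie within about 1 px of where they should be when seated and closed. Nothing moved over the last second, and the bystanders haven't moved. Handing in.

```bash
python3 -c "
from rig import robot
print(robot.close_job())"
```

```text
the job is handed in; nothing more can be done
None
```

The gate is hanging on the stand and the keeper lever is down across the mouth. I handed the job in at about 17 s of the 51 s allowed.

I gripped the gate by its tongue and brought the crossbar in sideways through both mouths. I then lowered it until the hooks took the load and let go. After that I pushed the keeper knob over with closed fingers and backed the arm well clear.

**Last checks:**
- **Gate:** in the side view, the visible end of the bar and the tongue top were within about 1 px of their predicted seated positions, and the gate hung upright.
- **Bar end near the keeper:** this end was hidden behind the lever in that final view. I had seen it lying in its hook before pushing the lever.
- **Keeper:** the knob was within 1 px of its predicted position at the 3.5 rad stop.
- **Stillness:** pictures about 1 s apart showed no movement.
- **Other things on the bench:** the end plate, air cylinder and spanner look unmoved, and the robot was touching nothing.
- **Forces:** wrist force readings stayed within about 6 N per axis.

**Disagreement:** the cameras differed by about 2–4 mm on where the stand was. I handled this by centring the bar against the hook as seen in the same wrist picture.

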